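# Shut the drilling jig and pin it

### The job

On the workshop bench, press the raised yellow plate of the clamshell drilling jig down past its spring catch, then take the pin with the red square knob out of the wooden rack and push it through the hole in the plate into the hole beneath, until its collar lies flush on the plate. A spring lifts the plate a little again, so push down on the pin until the plate is fully shut and keep it pressed so with the pin: finish while still holding and pushing the pin. Leave the two other pins and everything else lying on the bench where they are.

Things in the scene. Friction and masses are not known exactly. Their poses are not given: they have to be found in the camera images.
- jig: Clamshell drilling jig, fixed to the bench, level; aluminium, wood blank inside, about 180 x 110 mm, origin at bench height under its middle; x axis runs from the pin hole towards the hinge, y along the hinge, z up. A green catch post 20 x 18 mm, 70 mm high, stands beside the plate at y = +64 to +82 mm, x = -10 to +10 mm.
- plate (a joint): Angle of the yellow plate: 0 fully shut (level), grows as its free end swings up and over to the hinge side, stop at 1.6 rad. Stiff hinge (0.15 N m): stays where left. From about 0.2 to 0.1 rad a sprung ball resists (about 5 N at the pin hole); past it the plate is caught, but a spring lifts it to about 0.03 to 0.06 rad if not pressed. Holding it at 0 takes about 6 N down at the pin hole.
- plate_hinge (a point): Middle of the plate's hinge axis (along the jig's y), 75 mm from the jig's origin along its +x, 46 mm above the bench. The plate, 110 mm wide and 10 mm thick, reaches from 8 to 150 mm from this axis, on the jig's -x side when shut; its outer face lies 6 mm above the axis when shut, its under face 4 mm below.
- plate_hole (a point): Centre of the pin hole (14 mm diameter, right through) at the plate's outer face, 125 mm from the hinge axis, on the plate's middle line; moves with the plate. 52 mm above the bench when shut. The lone hole near the free end, not one of the four brass drill bushings.
- jig_hole (a point): Centre of the mouth of the pin hole (13 mm diameter, 40 mm deep, vertical, open to the bench) in the aluminium block under the plate, 40 mm above the bench; in line with plate_hole when the plate is shut, within 1 mm when it is caught.
- rack: Wooden block 190 x 60 x 50 mm high, fixed, origin under its middle, x along its length; three holes 60 mm apart along its x at -60, 0 and +60 mm, in which the three pins stand.
- pin: Pin with red square knob, upright in one of the rack's holes, 120 g, 92 mm long. Origin at the lower tip, z up along the pin. Steel shank 10 mm diameter, 46 mm long, nose tapered over 6 mm; then a collar 26 mm diameter, 46 to 52 mm above the tip; then the knob, 22 x 22 mm, square to the pin's x and y, 52 to 92 mm above the tip. In the rack the collar rests on the rack's top, the tip 4 mm above the bench.
- pin_tip (a point): The pin's lower tip, on its axis (same as the pin's origin).
- stub_black: Short pin with a round black knob 26 mm wide, 60 mm long, in another hole of the rack, its knob top 76 mm above the bench; leave alone.
- stub_blue: Short pin with a round blue knob, same size as the black one, in another hole of the rack; leave alone.
- paint_tin: Upright grey paint tin, 62 mm diameter, 110 mm high; origin under its centre; leave alone.
- screwdriver: Screwdriver with orange handle, lying, about 200 mm long; origin under its middle; leave alone.
- offcut: Wood offcut 110 x 50 x 25 mm high, origin under its centre; leave alone.
- tape_roll: Blue tape roll lying flat, 90 mm diameter, 24 mm high, origin under its centre; leave alone.
- screw_jar: Glass jar with black cap, 68 mm diameter, 80 mm high, origin under its centre; leave alone.
Not all that is in view belongs to the job. There is more than one size of the pin; the job needs the largest.

How it is judged:
On the way, in this order (a step that is already met when the one before it is completed fails the run):
1. the plate is pressed shut past its catch, the pin not yet in the jig (value of joint plate below 0.075 rad and distance between pin_tip and jig_hole above 0.05 m), for 0.2 s.
2. the pin has gone through the plate into the hole beneath (z of pin_tip in the frame of jig_hole below -0.015 m and horizontal distance between pin_tip and jig_hole below 0.005 m), for 0.1 s.
At the end, for the whole second after the job is handed in: The plate is fully shut (joint below 0.015 rad), the pin upright (within 0.08 rad) in the jig's hole with its tip at least 31.5 mm below the hole's mouth and within 4 mm of its axis, the pin pushing on the jig with more than 2 N, and the fingers still on the pin (more than 1 N) (value of joint plate below 0.015 rad and z of pin_tip in the frame of jig_hole below -0.0315 m and horizontal distance between pin_tip and jig_hole below 0.004 m and angle between pin's own z axis and vertical below 0.08 rad and contact force between pin and jig above 2 N and contact force between the fingers and pin above 1 N); the arm keeps its last pose, push and grip.
It fails at once if one of the two other pins is moved more than 30 mm (distance of any of stub_black, stub_blue from where it was at the start of the episode above 0.03 m).
It fails at once if a thing lying on the bench is moved more than 30 mm (distance of any of paint_tin, screwdriver, offcut, tape_roll, screw_jar from where it was at the start of the episode above 0.03 m).
It also fails if it takes over 58 s, if anything falls off the work surface, if the arm or the gripper's body presses on something with over 40 N, if the wrist force passes 120 N, or if a joint passes its speed limit or range.

### The arm

A 6-joint arm with a two-finger parallel gripper is mounted at the origin on the work surface. World frame = base frame: x ahead of the robot, y to its left, z up, the work surface at z = 0. Lengths are in m, angles in rad, forces in N, time in s.
With the tool pointing down it reaches from about 0.3 to 0.75 m from the base axis. Payload 8.5 kg.
Tool frame: the origin (TCP) lies at the very end of the fingers, on their centre line; the grasp point (between the pads) lies r.grip_depth behind it (r.grip_depth is the distance from the TCP to the grasp point, in m); z points along the fingers, y is the direction in which the jaws open and shut (so a half turn about z gives the same grasp; the last joint's range is limited). The gripper opens to 85 mm and grips with 20 to 120 N. Pads are 22 mm wide; open, the fingers measure 114 mm over their backs; the gripper's body (76 mm by 85 mm) begins 54 mm behind the grasp point. The pads swing forward as they close: fully open they stand 13 mm farther back than shut.
Start: joints at [0.967, 0.381, 1.297, -0, 1.464, -0.215], TCP at [0.208, 0.509, 0.231] pointing down, gripper open.
Joint ranges: [-3.11, 3.11], [-0.89, 2.33], [0.22, 2.48], [-1.42, 4.56], [0.17, 2.85], [-2.88, 2.88]. Speed limits (rad/s): [2.39, 2.39, 3.14, 3.14, 3.14, 3.14].

### API

Orientations are given as a unit quaternion [x, y, z, w].
In Python, from bench import r gives the robot as it stands.
- The arm moves only by the tool servo_tool, never from a script. Its argument "increments" is a list that holds one entry, the list of rows, each a list of 5 numbers: the opening, from 0 (shut) to 1 (fully open), then the shift along the tool's x, y, z in mm, then the turn about the tool's z in rad. In form: [[[gripper, tx, ty, tz, yaw], ...]]. A call has 1 to 5 rows; each row shifts and turns the commanded pose from where the row before left it, along the tool's axes as they then stand; what a row does not reach is not made up. A row lasts 1/12 s, in which the tool goes at most 41.7 mm and 7.16 degrees, less where a joint would pass 70% of its speed; a pose out of reach is approached as far as the arm can. A call with a gripper value outside its range is refused whole. The fingers move at their own pace and stop on an object; "newtons" is the grip in N (left out, the last holds). Time passes only in rows, so rows that do not move let the fingers close. It gives the time, the measured TCP pose, the force and the opening at its end, in the units of the state.
- r.state(): the state, without advancing time (a new reading comes with each control period).
- r.get_image(name): name is "scene" or "top" or "wrist"; returns (picture, depth): 384x512x3 uint8, blue, green, red; 384x512 float32, m along the optical axis (not along the pixel's ray), 0 where there is no reading.
- r.calibration(name): a dict with "fx", "fy", "cx", "cy" (pixels), "camera_from_world" (4x4, takes a point from world to camera coordinates). Camera axes: x right, y down, z forward; pixel columns grow to the right and rows downward; lengths in m; the calibration is good to about 2 mm. A picture is of the moment at which its call begins: read the wrist's pose just before it. calibration takes no time and is no camera call; for the wrist camera it gives the pose at the moment of the call.
- r.close_job(): hands the job in, once; it reports no verdict.
The state is a dict: "time": time; "joints": joint angles; "qd": joint speeds; "effort": joint torques, N m; "tcp_pos": TCP position; "tcp_rot": TCP orientation; "contact_force": force on the tool from outside, world axes, zero at the start; "moment": the same for the moment, N m; "width": finger opening in m.
Only numpy, scipy, OpenCV 4.12 (cv2) and the standard library are available. Lean on these libraries where they do the work, as an engineer would, in place of code of your own. Each camera call takes 0.05 s, during which the arm holds its last target.

## Working session

There is one attempt and no reset: what is moved stays moved. The work goes in short steps, Python scripts to look and compute and a tool call to move; the robot and the scene stay as the last step left them, time stands still between calls to the robot, and variables do not carry over. Pictures are saved under pics/ and viewed, and the job is handed in when it is done.

Besides the shell and the picture viewer there is one more tool, called after ">>>" as name(argument=value, ...), one argument or row to a line, values as JSON. servo_tool: Moves the arm, as the interface text tells. Its arguments: {"type":"object","properties":{"increments":{"type":"array","items":{"type":"array","items":{"type":"array","items":{"type":"number"}}}},"newtons":{"type":"number"}},"required":["increments"]}

```bash
ls; mkdir -p pics; python3 - <<'E'
from bench import r
import cv2,numpy as np
s=r.state()
for k,v in s.items(): print(k,np.round(v,4))
print(r.grip_depth)
for n in ["scene","top"]:
    im,d=r.get_image(n); cv2.imwrite(f"pics/{n}0.png",im); np.save(f"pics/{n}0.npy",d)
    c=r.calibration(n); print(n,c)
E
```

```text
pics
time 0.0
joints [ 0.9667  0.3812  1.2983 -0.      1.4636 -0.2153]
qd [ 0.002   0.0011 -0.0007  0.0005  0.0001  0.0021]
effort [ 1.50000e-03 -4.48462e+01 -2.31274e+01 -1.00000e-04  4.80000e-03
 -0.00000e+00]
tcp_pos [0.2083 0.5087 0.2307]
tcp_rot [ 1.932e-01  9.812e-01 -7.000e-04 -3.000e-04]
contact_force [-0.1772  0.2009 -0.0122]
moment [ 0.0546  0.005  -0.001 ]
width 0.0854
0.0187
scene {'fx': 458.03258438171747, 'fy': 458.03258438171747, 'cx': 251.16714700499733, 'cy': 191.08997198818764, 'camera_from_world': array([[-0.5042018 ,  0.86353174, -0.00966814,  0.30867875],
       [ 0.49953212,  0.2824996 , -0.81893934, -0.18665947],
       [-0.70444887, -0.41774024, -0.57379864,  1.67518519],
       [ 0.        ,  0.        ,  0.        ,  1.        ]])}
top {'fx': 397.45112518227535, 'fy': 397.45112518227535, 'cx': 257.6624307408661, 'cy': 192.58289021373818, 'camera_from_world': array([[ 0.00457558, -0.99985074,  0.01666044, -0.06459535],
       [-0.99724477, -0.00579595, -0.07395452,  0.53323236],
       [ 0.07404005, -0.01627615, -0.99712244,  1.06162808],
       [ 0.        ,  0.        ,  0.        ,  1.        ]])}
```

View pics/scene0.png

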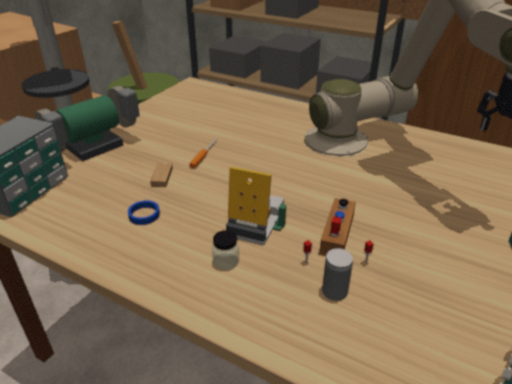

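View pics/top0.png

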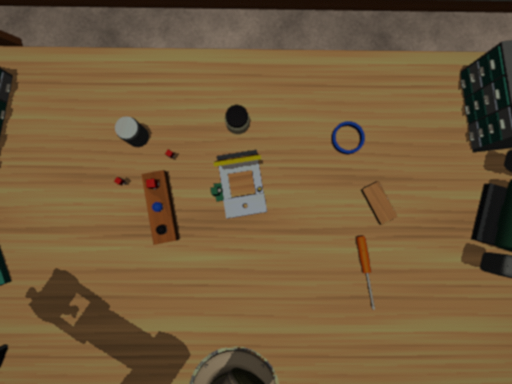

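```bash
cat > h.py <<'E'
import numpy as np,cv2
from bench import r
def ray(n,u,v,z,cal=None):
    c=cal or r.calibration(n); T=np.linalg.inv(c["camera_from_world"])
    d=T[:3,:3]@np.array([(u-c["cx"])/c["fx"],(v-c["cy"])/c["fy"],1.]); o=T[:3,3]
    return o+d*(z-o[2])/d[2]
def pt(n,u,v,dep,cal=None):
    c=cal or r.calibration(n); T=np.linalg.inv(c["camera_from_world"])
    return (T@np.array([(u-c["cx"])/c["fx"]*dep,(v-c["cy"])/c["fy"]*dep,dep,1.]))[:3]
def proj(n,p,cal=None):
    c=cal or r.calibration(n); q=c["camera_from_world"]@np.r_[p,1.]
    return q[0]/q[2]*c["fx"]+c["cx"],q[1]/q[2]*c["fy"]+c["cy"]
E
python3 - <<'E'
import cv2,numpy as np
a=cv2.imread("pics/top0.png"); b=cv2.imread("pics/scene0.png")
x=cv2.resize(a[100:260,100:290],None,fx=4,fy=4,interpolation=cv2.INTER_CUBIC)
y=cv2.resize(b[150:310,200:390],None,fx=4,fy=4,interpolation=cv2.INTER_CUBIC)
cv2.imwrite("pics/c_top.png",x[:600]);cv2.imwrite("pics/c_sc.png",y[:600])
E
```

```text
(no output)
```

View pics/c_top.png

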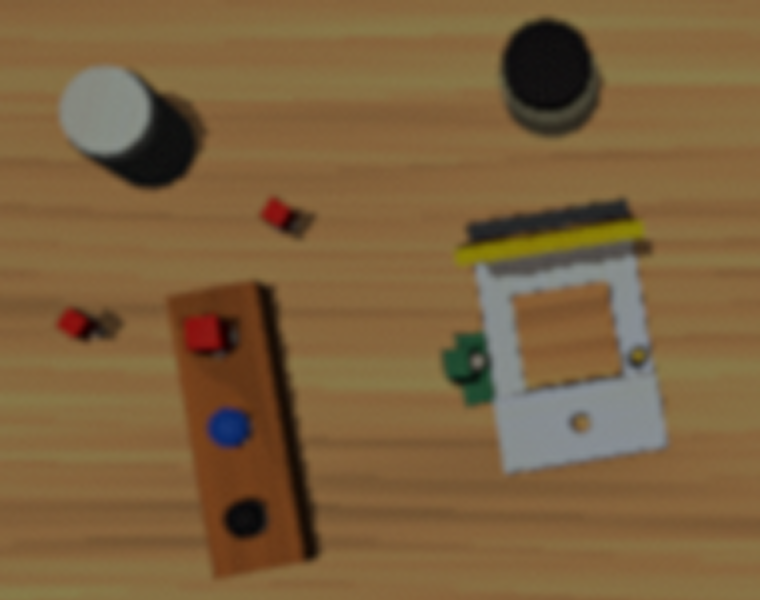

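View pics/c_sc.png

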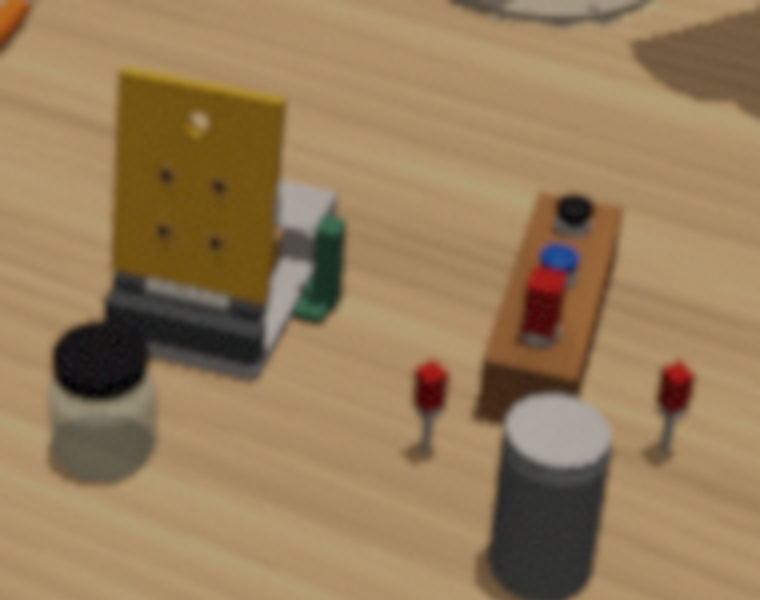

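Three red-knobbed pins are visible: one in the rack at top (151,183), and two small ones standing on the bench at (119,181) and (170,154). The rack one is clearly the largest and is the one that stands in the rack. The plate stands about vertical, with its hinge away from the robot. Measuring now.

```bash
python3 - <<'E'
from h import *
a=cv2.imread("pics/top0.png"); hsv=cv2.cvtColor(a,cv2.COLOR_BGR2HSV)
d=np.load("pics/top0.npy")
def blobs(m,nm,z,amin=8):
    n,l,st,c=cv2.connectedComponentsWithStats(m.astype(np.uint8))
    for i in range(1,n):
        if st[i,4]>=amin:
            print(nm,np.round(c[i],1),st[i,4],'ray',np.round(ray("top",*c[i],z),4),'dep',np.round(pt("top",*c[i],np.median(d[l==i])),3), np.round(cv2.minAreaRect(np.argwhere(l==i)[:,::-1].astype(np.float32))[2],1))
H,S,V=hsv[...,0],hsv[...,1],hsv[...,2]
red=((H<5)|(H>174))&(S>190)&(V>70)
blobs(red,'red',.096)
blobs((H>105)&(H<130)&(S>150)&(V>50),'blue',.076,20)
blobs((H>24)&(H<35)&(S>180)&(V>60),'yellow',.19,30)
blobs((H>60)&(H<90)&(S>80)&(V>30),'green',.07,30)
roi=np.zeros_like(red);roi[155:222,212:272]=1
gm=(S<70)&(V>100)&roi
blobs(gm,'alu',.04,50)
# hole
m=gm.astype(np.uint8); cs,h=cv2.findContours(m,cv2.RETR_CCOMP,cv2.CHAIN_APPROX_NONE)
for k,c in enumerate(cs):
    if len(c)>5:
        (x,y),w,an=cv2.minAreaRect(c); print('cont',h[0][k][3]>=0,round(x,1),round(y,1),w,an,np.round(ray("top",x,y,.04),4), [tuple(np.round(ray("top",*p,.04)[:2],3)) for p in cv2.boxPoints(((x,y),w,an))])
for nm,px,z in [('black',(161.3,229.5),.076),('tin',(126.5,127.5),.11),('jar',(237,116.5),.08),('catch',(219.5,191),.07)]:
    u,v=map(int,px); print(nm,np.round(ray("top",*px,z),3),np.round(pt("top",*px,d[v,u]),3))
E
```

```text
red [168.5 152.8] 26 ray [0.6279 0.1663 0.096 ] dep [0.633 0.173 0.066] 26.6
red [118.  180.3] 30 ray [0.557  0.2919 0.096 ] dep [0.56  0.302 0.066] 26.6
red [150.5 183. ] 70 ray [0.5507 0.2102 0.096 ] dep [0.551 0.21  0.095] 90.0
blue [348.  136.8] 220 ray [ 0.6773 -0.2969  0.076 ] dep [ 0.689 -0.31   0.023] 90.0
blue [157.  206.5] 60 ray [0.4921 0.1971 0.076 ] dep [0.492 0.198 0.072] 90.0
yellow [237.3 160. ] 198 ray [ 0.5961 -0.0117  0.19  ] dep [ 0.596 -0.012  0.193] 81.7
green [500.7  59.9] 91 ray [ 0.8918 -0.7135  0.07  ] dep [ 0.844 -0.64   0.182] 80.5
green [505.9  90.8] 93 ray [ 0.8068 -0.724   0.07  ] dep [ 0.768 -0.65   0.183] 80.5
green [217.  191.7] 101 ray [0.5317 0.0444 0.07  ] dep [0.536 0.049 0.011] 90.0
green [509.4 237.7] 81 ray [ 0.4161 -0.7166  0.07  ] dep [ 0.419 -0.672  0.138] 90.0
green [  1.5 277.8] 55 ray [0.3101 0.586  0.07  ] dep [0.305 0.61  0.03 ] 0.0
alu [242.7 193.8] 1409 ray [ 0.5287 -0.0214  0.04  ] dep [ 0.529 -0.021  0.038] 81.9
cont False 242.4 189.2 (52.60874557495117, 42.00214385986328) 81.8698959350586 [ 0.5408 -0.0206  0.04  ] [(np.float64(0.6
[... 157 characters left out ...]
44.5 205.0 (4.949747085571289, 4.949747085571289) 45.0 [ 0.4987 -0.0266  0.04  ] [(np.float64(0.499), np.float64(-0.017)), (np.float64(0.508), np.float64(-0.027)), (np.float64(0.499), np.float64(-0.036)), (np.float64(0.489), np.float64(-0.027))]
cont True 241.2 183.7 (26.468236923217773, 26.13943862915039) 80.53767395019531 [ 0.5556 -0.0174  0.04  ] [(np.float64(0.585), np.float64(0.023)), (np.float64(0.597), np.float64(-0.046)), (np.float64(0.527), np.float64(-0.058)), (np.float64(0.515), np.float64(0.011))]
black [0.433 0.185 0.076] [0.434 0.184 0.078]
tin [0.689 0.27  0.11 ] [0.69  0.271 0.106]
jar [ 0.728 -0.006  0.08 ] [ 0.728 -0.006  0.08 ]
catch [0.533 0.038 0.07 ] [0.535 0.039 0.056]
```

```bash
cat >> h.py <<'E'
from scipy.spatial.transform import Rotation as R
def go(target,yaw_deg=None,s=None):
    """tool-frame mm shift to target and yaw to bring tool y to heading yaw_deg"""
    s=s or r.state(); M=R.from_quat(s["tcp_rot"]).as_matrix()
    yh=np.degrees(np.arctan2(M[1,1],M[0,1]))
    print("tcp",np.round(s["tcp_pos"],4),"yhead",round(yh,2),"tilt",round(np.degrees(np.arccos(-M[2,2])),2),"F",np.round(s["contact_force"],1),"w",round(s["width"],4),"t",round(s["time"],2))
    dy=0
    if yaw_deg is not None:
        dy=((yh-yaw_deg+90)%180)-90; print("yaw rad",round(np.radians(dy),3))
    d=np.array(target)-s["tcp_pos"]; a=np.radians(yh-dy)
    y=np.array([np.cos(a),np.sin(a)]); x=np.array([-np.sin(a),np.cos(a)])
    # after turn; tool z down => x = y cross z
    x=np.cross([y[0],y[1],0],[0,0,-1])[:2]
    print("after-turn shift mm",np.round([d[:2]@x*1e3,d[:2]@y*1e3,-d[2]*1e3],1))
E
python3 - <<'E'
from h import *
go([.662,-.003,.24],98.3)
a=cv2.imread("pics/top0.png"); hsv=cv2.cvtColor(a,cv2.COLOR_BGR2HSV);H,S,V=[hsv[...,i] for i in range(3)]
d=np.load("pics/scene0.npy"); b=cv2.imread("pics/scene0.png"); hb=cv2.cvtColor(b,cv2.COLOR_BGR2HSV)
m=(hb[...,0]>18)&(hb[...,0]<30)&(hb[...,1]>200); m[:165]=0;m[230:]=0;m[:,:225]=0;m[:,275:]=0
m=cv2.erode(m.astype(np.uint8),np.ones((3,3)))
P=np.array([pt("scene",u,v,d[v,u]) for v,u in np.argwhere(m) if d[v,u]>0])
c=np.median(P,0);u,s,vt=np.linalg.svd(P-P.mean(0));print(len(P),P.mean(0),'normal',vt[2],s,P[:,2].min(),P[:,2].max())
E
```

```text
tcp [0.2084 0.5087 0.2308] yhead 67.73 tilt 0.08 F [ 0.3 -0.3 -0.8] w 0.0854 t 0.1
yaw rad -0.534
after-turn shift mm [-375.  -571.9   -9.2]
1312 [ 0.61259298 -0.00643123  0.13083937] normal [0.96957756 0.15947846 0.185704  ] [1.39619039 1.0913462  0.06744632] 0.06137010415073807 0.1930644569431642
```

>>> servo_tool(
  increments=[
    [[0, 0, 0, -2, -0.12], [0, 0, 0, -2, -0.12], [0, 0, 0, -2, -0.12], [0, 0, 0, -2, -0.12], [0, 0, -10, -1, -0.054]],
  ],
  newtons=60,
)

```text
time: 0.52
tcp_pos: [0.2093, 0.4996, 0.24]
tcp_rot: [-0.076, 0.997, -0.0, -0.0]
contact_force: [-0.4, 0.2, 0.3]
width: 0.0255
```

>>> servo_tool(
  increments=[
    [[0, -20, -31, 0, 0], [0, -20, -31, 0, 0], [0, -20, -31, 0, 0], [0, -20, -31, 0, 0], [0, -20, -31, 0, 0]],
  ],
)

```text
time: 0.93
tcp_pos: [0.3314, 0.3586, 0.2401]
tcp_rot: [-0.073, 0.997, -0.0, -0.0]
contact_force: [0.4, -0.0, -1.0]
width: 0.0002
```

>>> servo_tool(
  increments=[
    [[0, -20, -31, 0, 0], [0, -20, -31, 0, 0], [0, -20, -31, 0, 0], [0, -20, -31, 0, 0], [0, -20, -31, 0, 0]],
  ],
)

```text
time: 1.35
tcp_pos: [0.4529, 0.2195, 0.2401]
tcp_rot: [-0.072, 0.997, -0.0, -0.0]
contact_force: [0.4, 0.9, 0.2]
width: -0.0003
```

>>> servo_tool(
  increments=[
    [[0, -20, -31, 0, 0], [0, -20, -31, 0, 0], [0, -20, -31, 0, 0], [0, -20, -31, 0, 0], [0, -20, -31, 0, 0]],
  ],
)

```text
time: 1.77
tcp_pos: [0.5743, 0.0806, 0.24]
tcp_rot: [-0.072, 0.997, 0.0, -0.0]
contact_force: [0.6, 1.0, 0.1]
width: 0.0003
```

```bash
python3 -c "
from h import *
go([.664,-.002,.15],98.8)"
```

```text
tcp [0.5743 0.0806 0.24  ] yhead 98.31 tilt 0.05 F [0.6 1.  0.1] w 0.0003 t 1.77
yaw rad -0.009
after-turn shift mm [-76.  -95.4  90. ]
```

>>> servo_tool(
  increments=[
    [[0, -25, -20, 0, 0], [0, -25, -20, 0, 0], [0, -22, -20, 0, 0], [0, -4, -20, 0, 0], [0, 0, -15, 0, 0]],
  ],
)

```text
time: 2.18
tcp_pos: [0.6634, -0.0023, 0.2388]
tcp_rot: [-0.072, 0.997, 0.0, -0.001]
contact_force: [-0.0, -1.2, -0.1]
width: -0.0002
```

>>> servo_tool(
  increments=[
    [[0, 0, 0, 20, 0], [0, 0, 0, 20, 0], [0, 0, 0, 20, 0], [0, 0, 0, 20, 0], [0, 0, 0, 8, 0]],
  ],
)

```text
time: 2.6
tcp_pos: [0.6608, -0.0005, 0.1495]
tcp_rot: [-0.073, 0.997, 0.001, -0.002]
contact_force: [0.3, -0.5, -0.6]
width: -0.0002
```

```bash
python3 -c "
from h import *
go([.664,-.002,.15],98.8)
im,d=r.get_image('scene'); cv2.imwrite('pics/s1.png',cv2.resize(im[100:310,150:390],None,fx=3,fy=2.8))"
```

```text
tcp [ 6.608e-01 -5.000e-04  1.495e-01] yhead 98.32 tilt 0.28 F [ 0.3 -0.5 -0.6] w -0.0002 t 2.6
yaw rad -0.008
after-turn shift mm [-2.9 -2.  -0.5]
```

View pics/s1.png

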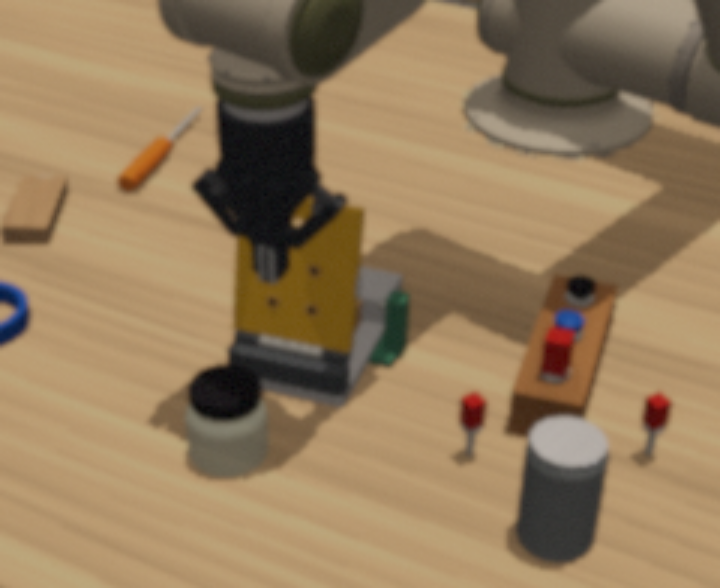

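>>> servo_tool(
  increments=[
    [[0, 15, -1, 0, 0], [0, 15, 0, 0, 0], [0, 12, 0, 0, 0], [0, 14, 0, 2, 0], [0, 13, 0, 3, 0]],
  ],
)

```text
time: 3.07
tcp_pos: [0.5942, -0.0118, 0.1489]
tcp_rot: [-0.073, 0.997, -0.0, 0.002]
contact_force: [1.6, 0.2, -0.7]
width: 0.0003
```

>>> servo_tool(
  increments=[
    [[0, 13, 0, 3, 0], [0, 15, 0, 8, 0], [0, 15, 0, 9, 0], [0, 12, 0, 13, 0], [0, 12, 0, 14, 0]],
  ],
)

```text
time: 3.48
tcp_pos: [0.5281, -0.0216, 0.1017]
tcp_rot: [-0.073, 0.997, -0.001, 0.002]
contact_force: [0.6, -0.1, 1.0]
width: -0.0
```

```bash
python3 -c "
from h import *
go([.664,-.002,.15],98.8)
im,d=r.get_image('scene'); cv2.imwrite('pics/s2.png',cv2.resize(im[100:310,150:390],None,fx=3,fy=2.8))"
```

```text
tcp [ 0.5281 -0.0216  0.1017] yhead 98.33 tilt 0.22 F [ 0.6 -0.1  1. ] w -0.0 t 3.48
yaw rad -0.008
after-turn shift mm [-137.3   -1.4  -48.3]
```

View pics/s2.png

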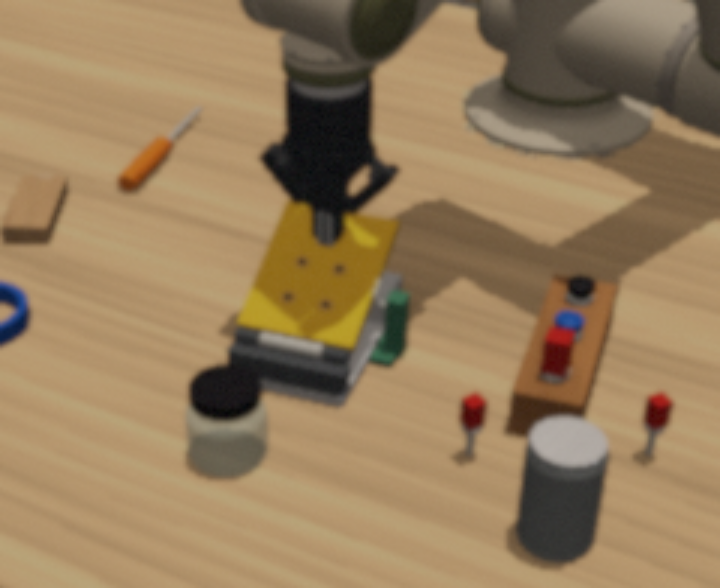

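>>> servo_tool(
  increments=[
    [[0, 10, 0, 13, 0], [0, 4, 0, 12, 0], [0, 2, 0, 10, 0], [0, 0, 0, 8, 0], [0, 0, 0, 5, 0]],
  ],
)

```text
time: 3.95
tcp_pos: [0.5123, -0.0238, 0.0526]
tcp_rot: [-0.073, 0.997, -0.0, -0.0]
contact_force: [-4.2, -1.3, 6.5]
width: 0.0002
```

>>> servo_tool(
  increments=[
    [[0, 0, 0, 2, 0], [0, 0, 0, 1, 0], [0, 0, 0, 0, 0], [0, 0, 0, 0, 0]],
  ],
)

```text
time: 4.28
tcp_pos: [0.5124, -0.0239, 0.0517]
tcp_rot: [-0.073, 0.997, -0.001, 0.0]
contact_force: [-9.9, -0.8, 24.9]
width: 0.0
```

>>> servo_tool(
  increments=[
    [[0, 0, 0, -10, 0], [0, 0, 0, -20, 0], [0, 0, 0, -40, 0], [0, 0, 0, -40, 0], [0, 0, 0, -40, 0]],
  ],
)

```text
time: 4.7
tcp_pos: [0.5123, -0.0235, 0.2017]
tcp_rot: [-0.073, 0.997, -0.0, 0.0]
contact_force: [1.2, -0.5, -0.1]
width: 0.0003
```

```bash
python3 -c "
from h import *
go([.551,.21,.2],102)
c=r.calibration('wrist');print(c['camera_from_world'],c['fx'])
im,d=r.get_image('wrist'); cv2.imwrite('pics/w3.png',im);np.save('pics/w3.npy',d);import pickle;pickle.dump(c,open('pics/w3.pkl','wb'))
im,d=r.get_image('top'); cv2.imwrite('pics/t3.png',cv2.resize(im[100:260,100:290],None,fx=4,fy=3.75)); cv2.imwrite('pics/t3r.png',im);np.save('pics/t3.npy',d)
"
```

```text
tcp [ 0.5123 -0.0235  0.2017] yhead 98.33 tilt 0.03 F [ 1.2 -0.5 -0.1] w 0.0003 t 4.7
yaw rad -0.064
after-turn shift mm [-86.4 220.4   1.7]
[[-1.45177401e-01  9.89405168e-01  9.67615047e-04  9.70802003e-02]
 [ 9.52629869e-01  1.39516997e-01  2.70243115e-01 -5.11437326e-01]
 [ 2.67244935e-01  4.01549721e-02 -9.62791630e-01  2.13847684e-01]
 [ 0.00000000e+00  0.00000000e+00  0.00000000e+00  1.00000000e+00]] 289.9113329090206
```

View pics/w3.png

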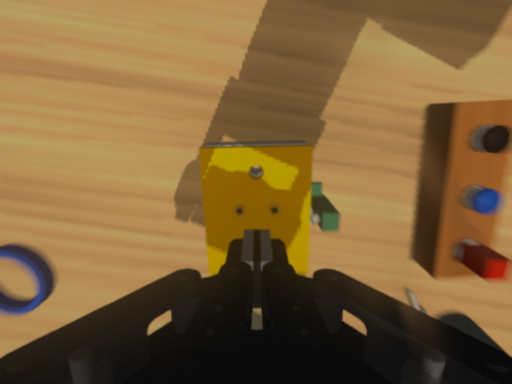

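View pics/t3.png

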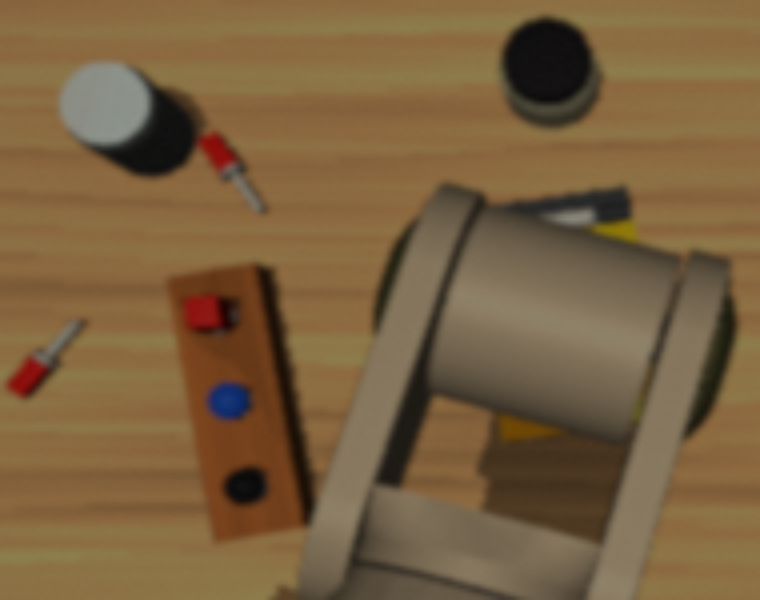

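```bash
python3 - <<'E'
from h import *
import pickle
c=pickle.load(open('pics/w3.pkl','rb')); im=cv2.imread('pics/w3.png'); d=np.load('pics/w3.npy')
cv2.imwrite('pics/w3c.png',cv2.resize(im[135:225,195:320],None,fx=6,fy=6,interpolation=cv2.INTER_CUBIC))
hsv=cv2.cvtColor(im,cv2.COLOR_BGR2HSV)
yel=((hsv[...,0]>20)&(hsv[...,0]<34)&(hsv[...,1]>150)).astype(np.uint8)
roi=np.zeros_like(yel);roi[140:230,195:318]=1
cs,h=cv2.findContours(yel*roi,cv2.RETR_CCOMP,cv2.CHAIN_APPROX_NONE)
for k,q in enumerate(cs):
    if h[0][k][3]>=0 and len(q)>6:
        m=cv2.moments(q);u,v=m['m10']/m['m00'],m['m01']/m['m00'];print('hole',u,v,len(q),cv2.boundingRect(q),[np.round(ray('wrist',u,v,z,c),4) for z in (.052,.057)])
P=np.array([pt('wrist',u,v,d[v,u],c) for v,u in np.argwhere(cv2.erode(yel*roi,np.ones((5,5)))) if d[v,u]>0])
A=np.c_[P[:,:2],np.ones(len(P))];k,*_=np.linalg.lstsq(A,P[:,2],rcond=None)
print('slope',k,'z at hole',k@[.4987,-.0266,1],len(P))
# pin knob
red=((hsv[...,0]<5)|(hsv[...,0]>174))&(hsv[...,1]>180);print('red',np.argwhere(red).min(0),np.argwhere(red).max(0))
a=cv2.imread('pics/t3r.png');hs=cv2.cvtColor(a,cv2.COLOR_BGR2HSV);rd=(((hs[...,0]<5)|(hs[...,0]>174))&(hs[...,1]>190)&(hs[...,2]>70)).astype(np.uint8)
n,l,st,ce=cv2.connectedComponentsWithStats(rd)
for i in range(1,n):
    if st[i,4]>8: print(ce[i],st[i,4],ray('top',*ce[i],.096))
E
```

```text
hole 265.8095238095238 226.0 8 (264, 224, 4, 5) [array([ 0.5587, -0.006 ,  0.052 ]), array([ 0.5568, -0.0065,  0.057 ])]
hole 268.61538461538464 225.1153846153846 12 (266, 223, 6, 5) [array([ 0.5573, -0.0032,  0.052 ]), array([ 0.5553, -0.0037,  0.057 ])]
hole 261.30303030303025 224.30303030303028 7 (260, 223, 4, 4) [array([ 0.5575, -0.0111,  0.052 ]), array([ 0.5555, -0.0115,  0.057 ])]
hole 263.8253968253968 224.3015873015873 11 (262, 222, 5, 6) [array([ 0.5571, -0.0084,  0.052 ]), array([ 0.5552, -0.0089,  0.057 ])]
hole 273.3025641025641 223.4051282051282 27 (267, 220, 13, 7) [array([0.5546, 0.0015, 0.052 ]), array([0.5527, 0.0009, 0.057 ])]
hole 237.30303030303028 221.30303030303028 7 (236, 220, 4, 4) [array([ 0.5578, -0.0371,  0.052 ]), array([ 0.5559, -0.0371,  0.057 ])]
hole 223.65656565656565 221.28282828282826 15 (220, 219, 8, 6) [array([ 0.5599, -0.0516,  0.052 ]), array([ 0.5579, -0.0513,  0.057 ])]
hole 219.30303030303028 219.6969696969697 7 (218, 218, 4, 4) [array([ 0.5588, -0.0565,  0.052 ]), array([ 0.5568, -0.0561,  0.057 ])]
hole 216.6969696969697 219.6969696969697 
[... 3893 characters left out ...]

hole 221.30303030303028 180.6969696969697 7 (220, 179, 4, 4) [array([ 0.5159, -0.0592,  0.052 ]), array([ 0.5146, -0.0587,  0.057 ])]
hole 255.67087276550996 171.75499474237643 39 (248, 165, 16, 15) [array([ 0.5014, -0.0254,  0.052 ]), array([ 0.5004, -0.0256,  0.057 ])]
hole 202.78431372549016 154.37254901960782 9 (201, 153, 5, 4) [array([ 0.4916, -0.0807,  0.052 ]), array([ 0.4907, -0.0799,  0.057 ])]
slope [-0.04994409 -0.00779622  0.08224776] z at hole 0.05754801939377569 3611
red [257 462] [276 505]
[153.84090909 139.84090909] 44 [0.66099911 0.2042865  0.096     ]
[150.52112676 182.95774648] 71 [0.5507291  0.21000573 0.096     ]
[106.5    200.1875] 48 [0.50658006 0.31902185 0.096     ]
```

View pics/w3c.png

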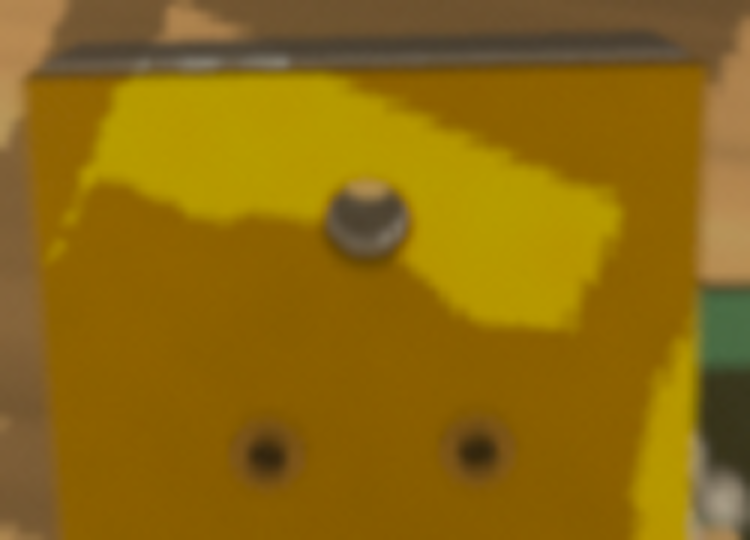

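>>> servo_tool(
  increments=[
    [[0.6, -17, 41, 0, -0.064], [0.6, -15, 36, 0, 0], [0.6, -15, 36, 0, 0], [0.6, -14, 36, 0, 0], [0.6, -14, 36, 0, 0]],
  ],
)

```text
time: 5.22
tcp_pos: [0.5495, 0.1717, 0.1992]
tcp_rot: [-0.104, 0.995, 0.0, 0.0]
contact_force: [0.8, 0.1, -0.1]
width: 0.051
```

>>> servo_tool(
  increments=[
    [[0.6, -8, 35, 0, 0], [0.6, 0, 0, 0, 0], [0.6, 0, 0, 0, 0]],
  ],
)

```text
time: 5.47
tcp_pos: [0.5496, 0.2073, 0.1988]
tcp_rot: [-0.106, 0.994, 0.0, -0.0]
contact_force: [0.5, -0.1, 0.1]
width: 0.0515
```

```bash
python3 -c "
from h import *
go([.5507,.2101,.061],102)
c=r.calibration('wrist')
im,d=r.get_image('wrist'); cv2.imwrite('pics/w4.png',im);np.save('pics/w4.npy',d);import pickle;pickle.dump(c,open('pics/w4.pkl','wb'))
print(proj('wrist',[.5507,.2101,.096],c))
"
```

```text
tcp [0.5496 0.2073 0.1988] yhead 102.17 tilt 0.02 F [ 0.5 -0.1  0.1] w 0.0515 t 5.47
yaw rad 0.003
after-turn shift mm [ -1.6   2.5 137.8]
(np.float64(258.77083406537986), np.float64(196.41772146452948))
```

View pics/w4.png

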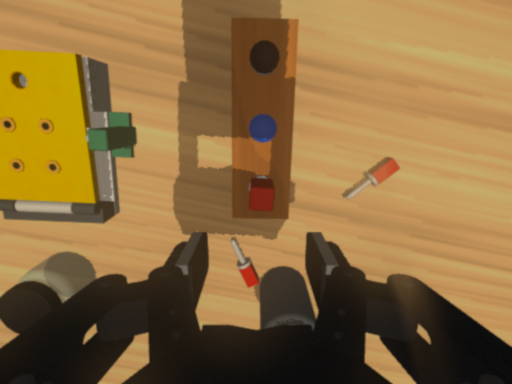

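```bash
python3 - <<'E'
from h import *
import pickle
c=pickle.load(open('pics/w4.pkl','rb')); im=cv2.imread('pics/w4.png')
cv2.imwrite('pics/w4c.png',cv2.resize(im[165:225,225:305],None,fx=8,fy=8,interpolation=cv2.INTER_CUBIC))
hsv=cv2.cvtColor(im,cv2.COLOR_BGR2HSV)
red=(((hsv[...,0]<5)|(hsv[...,0]>174))&(hsv[...,1]>180)); red[:160]=0;red[230:]=0
p=np.argwhere(red)[:,::-1];print(p.min(0),p.max(0),ray('wrist',*p.mean(0),.096,c))
d=np.load('pics/w4.npy')
q=[pt('wrist',u,v,d[v,u],c) for u,v in p]; q=np.array(q); t=q[q[:,2]>.09]; print(len(q),len(t),t.mean(0),(t.max(0)+t.min(0))/2,np.ptp(t,axis=0))
for u,v in [(249,180),(275,180),(249,211),(275,211)]: print(ray('wrist',u,v,.096,c))
E
```

```text
[251 188] [271 208] [0.55075781 0.20990189 0.096     ]
136 136 [0.55083012 0.20991742 0.09583627] [0.55257702 0.21122271 0.09620934] [0.02008755 0.0169742  0.00302704]
[0.53803659 0.19867722 0.096     ]
[0.53328777 0.22068269 0.096     ]
[0.56576043 0.20446543 0.096     ]
[0.56086996 0.22714029 0.096     ]
```

View pics/w4c.png

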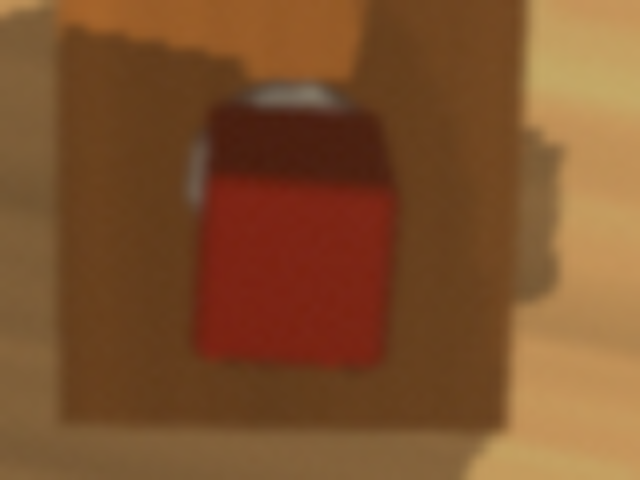

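>>> servo_tool(
  increments=[
    [[0.6, -1.5, 2.5, 25, 0], [0.6, 0, 0, 30, 0], [0.6, 0, 0, 30, 0], [0.6, 0, 0, 30, 0], [0.6, 0, 0, 23, 0]],
  ],
)

```text
time: 5.93
tcp_pos: [0.5503, 0.2066, 0.0592]
tcp_rot: [-0.103, 0.995, -0.0, -0.001]
contact_force: [0.4, -0.5, -0.1]
width: 0.0514
```

>>> servo_tool(
  increments=[
    [[0.6, 0, 0, 0, 0], [0, 0, 0, 0, 0], [0, 0, 0, 0, 0], [0, 0, 0, 0, 0], [0, 0, 0, 0, 0]],
  ],
  newtons=60,
)

```text
time: 6.35
tcp_pos: [0.5514, 0.2097, 0.0638]
tcp_rot: [-0.104, 0.995, 0.002, 0.002]
contact_force: [-1.4, 7.1, 1.0]
width: 0.0212
```

```bash
python3 -c "
from h import *
go([.5507,.21,.061],102)"
```

```text
tcp [0.5514 0.2097 0.0638] yhead 101.97 tilt 0.28 F [-1.4  7.1  1. ] w 0.0212 t 6.35
yaw rad -0.001
after-turn shift mm [0.6 0.5 2.8]
```

>>> servo_tool(
  increments=[
    [[0, 0, 0, 0, 0], [0, 0, 0, -5, 0], [0, 0, 0, -10, 0], [0, 0, 0, -20, 0], [0, 0, 0, -25, 0]],
  ],
  newtons=100,
)

```text
time: 6.77
tcp_pos: [0.5506, 0.2084, 0.1226]
tcp_rot: [-0.104, 0.995, 0.0, 0.0]
contact_force: [-0.5, 0.1, -1.4]
width: 0.0206
```

>>> servo_tool(
  increments=[
    [[0, 0, 0, -25, 0], [0, 0, 0, -15, 0], [0, 0, 0, 0, 0], [0, 0, 0, 0, 0]],
  ],
)

```text
time: 7.1
tcp_pos: [0.5511, 0.2082, 0.163]
tcp_rot: [-0.104, 0.995, 0.0, 0.002]
contact_force: [-0.1, 0.8, -0.9]
width: 0.0208
```

```bash
python3 -c "
from h import *
go([.4993,-.0261,.16],98.4)
im,d=r.get_image('wrist'); cv2.imwrite('pics/w5.png',im);np.save('pics/w5.npy',d)
im,d=r.get_image('scene'); cv2.imwrite('pics/s5.png',cv2.resize(im[100:310,200:440],None,fx=3,fy=2.8));np.save('pics/s5.npy',d);cv2.imwrite('pics/s5r.png',im)
"
```

```text
tcp [0.5511 0.2082 0.163 ] yhead 101.98 tilt 0.2 F [-0.1  0.8 -0.9] w 0.0208 t 7.1
yaw rad 0.062
after-turn shift mm [  85.5 -224.2    3. ]
```

View pics/w5.png

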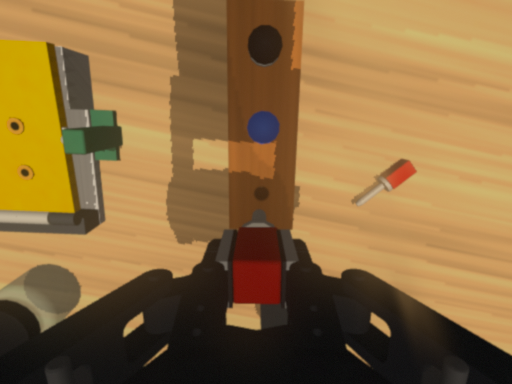

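View pics/s5.png

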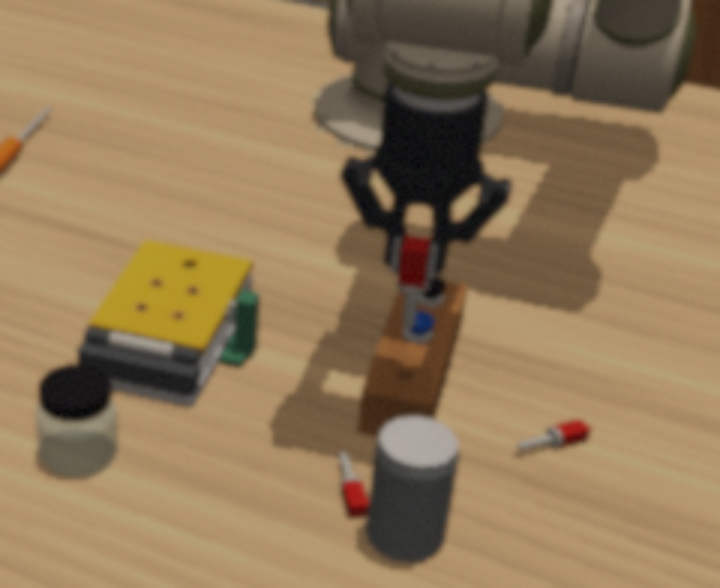

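>>> servo_tool(
  increments=[
    [[0, 12, -30, 0, 0.062], [0, 15, -38, 0, 0], [0, 15, -38, 0, 0], [0, 15, -38, 0, 0], [0, 15, -38, 0, 0]],
  ],
)

```text
time: 7.62
tcp_pos: [0.507, 0.0158, 0.1604]
tcp_rot: [-0.074, 0.997, 0.0, -0.001]
contact_force: [0.9, -0.8, -0.6]
width: 0.0207
```

>>> servo_tool(
  increments=[
    [[0, 13, -30, 0, 0], [0, 0, -12, 0, 0], [0, 0, 0, 0, 0], [0, 0, 0, 0, 0]],
  ],
)

```text
time: 7.95
tcp_pos: [0.5014, -0.0262, 0.1607]
tcp_rot: [-0.073, 0.997, 0.0, -0.001]
contact_force: [-0.3, -0.1, -0.6]
width: 0.0206
```

```bash
python3 -c "
from h import *
go([.4993,-.0261,.16],98.4)
import pickle;c=r.calibration('wrist')
im,d=r.get_image('wrist'); cv2.imwrite('pics/w6.png',im);pickle.dump(c,open('pics/w6.pkl','wb'))
im,d=r.get_image('scene'); cv2.imwrite('pics/s6.png',cv2.resize(im[140:260,180:320],None,fx=5,fy=5,interpolation=cv2.INTER_CUBIC));cv2.imwrite('pics/s6r.png',im)
"
```

```text
tcp [ 0.5014 -0.0262  0.1607] yhead 98.35 tilt 0.08 F [-0.3 -0.1 -0.6] w 0.0206 t 7.95
yaw rad -0.001
after-turn shift mm [2.1 0.5 0.7]
```

View pics/w6.png

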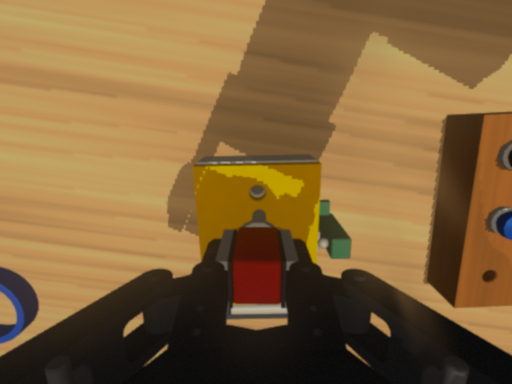

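View pics/s6.png

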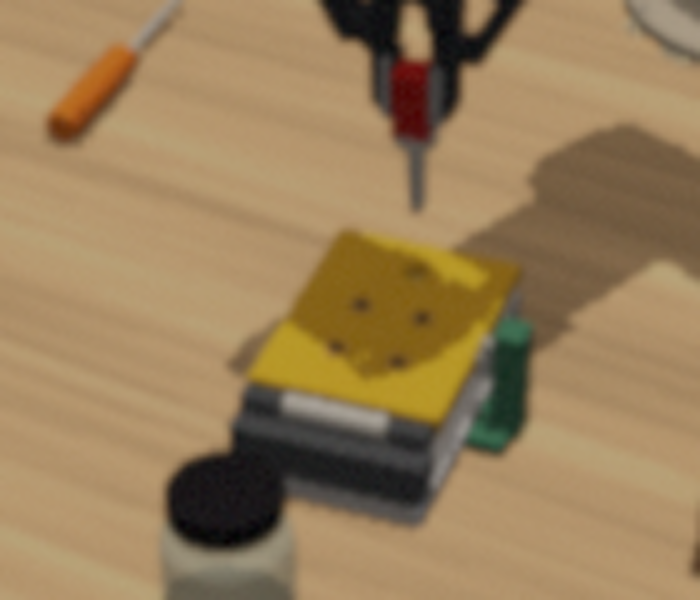

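```bash
python3 - <<'E'
from h import *
import pickle
c=pickle.load(open('pics/w6.pkl','rb'))
im=cv2.imread('pics/w6.png');cv2.imwrite('pics/w6c.png',cv2.resize(im[170:240,210:310],None,fx=8,fy=8,interpolation=cv2.INTER_CUBIC))
for z in (.1,.102,.104): print(z,proj('wrist',[.5014,-.0262,z],c),proj('scene',[.5014,-.0262,z]))
print('hole pred',proj('wrist',[.5003,-.0256,.0575],c),proj('scene',[.5003,-.0256,.0575]))
E
```

```text
0.1 (np.float64(255.91187557509383), np.float64(210.06549495306044)) (np.float64(262.7587719644576), np.float64(181.93696754306225))
0.102 (np.float64(255.91183371745112), np.float64(210.9415347016465)) (np.float64(262.7622605838464), np.float64(181.34005085277758))
0.104 (np.float64(255.91179109266662), np.float64(211.83362998159055)) (np.float64(262.7657554919424), np.float64(180.74205813961586))
hole pred (np.float64(256.76988690884895), np.float64(193.48115976848845)) (np.float64(263.0592823243287), np.float64(194.23713170616463))
```

View pics/w6c.png

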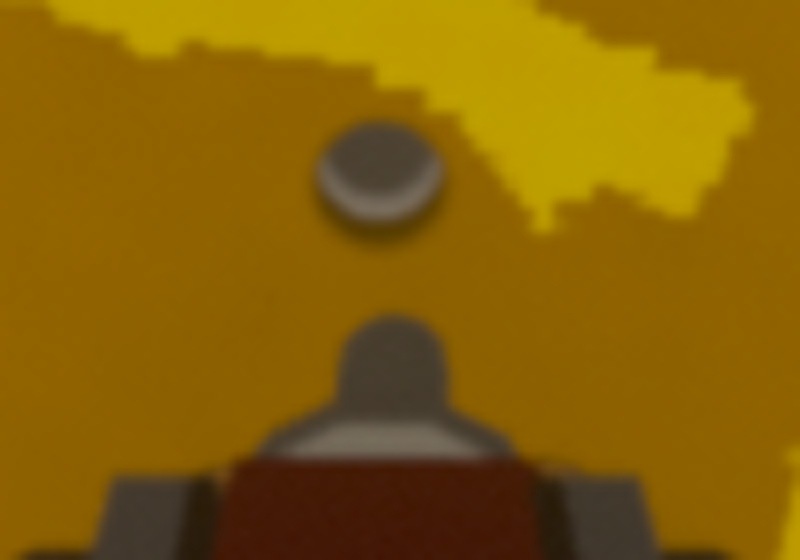

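>>> servo_tool(
  increments=[
    [[0, 2, 0, 15, 0], [0, 0, 0, 15, 0], [0, 0, 0, 8, 0], [0, 0, 0, 0, 0], [0, 0, 0, 0, 0]],
  ],
)

```text
time: 8.47
tcp_pos: [0.4997, -0.0258, 0.1233]
tcp_rot: [-0.074, 0.997, 0.0, -0.0]
contact_force: [-0.1, 0.7, -1.7]
width: 0.0208
```

```bash
python3 -c "
from h import *
go([.4993,-.0266,.12],98.4)
import pickle;c=r.calibration('wrist')
im,d=r.get_image('wrist'); cv2.imwrite('pics/w7.png',im);pickle.dump(c,open('pics/w7.pkl','wb'))
cv2.imwrite('pics/w7c.png',cv2.resize(im[170:240,210:310],None,fx=8,fy=8,interpolation=cv2.INTER_CUBIC))
p=r.state()['tcp_pos'];print(proj('wrist',[p[0],p[1],p[2]-.06],c),proj('wrist',[.4993,-.0266,.0575],c))
"
```

```text
tcp [ 0.4997 -0.0258  0.1233] yhead 98.5 tilt 0.03 F [-0.1  0.7 -1.7] w 0.0208 t 8.47
yaw rad 0.002
after-turn shift mm [ 0.5 -0.7  3.3]
(np.float64(255.4986853301841), np.float64(210.83970216818037)) (np.float64(254.9035454738429), np.float64(207.27094481712663))
```

View pics/w7c.png

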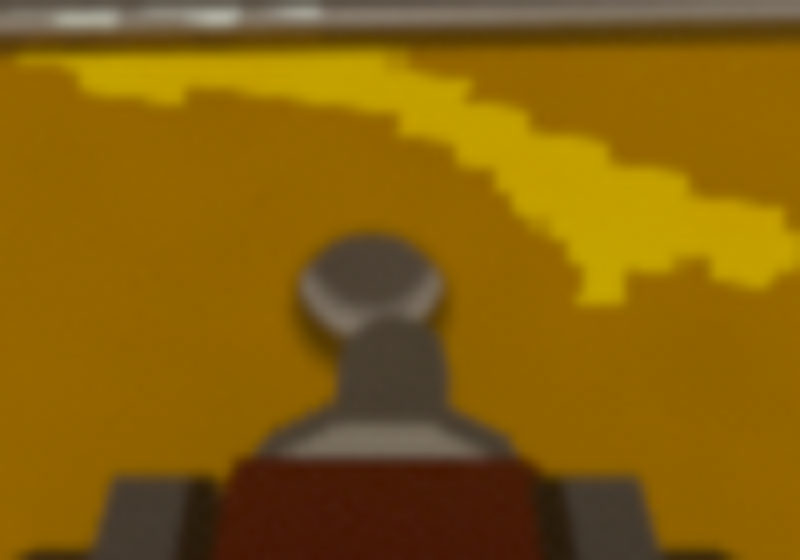

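>>> servo_tool(
  increments=[
    [[0, 0.5, -1.2, 0, 0], [0, 0, 0, 3, 0], [0, 0, 0, 4, 0], [0, 0, 0, 0, 0], [0, 0, 0, 0, 0]],
  ],
)

```text
time: 8.93
tcp_pos: [0.4991, -0.0278, 0.1162]
tcp_rot: [-0.073, 0.997, 0.0, -0.0]
contact_force: [0.5, -0.1, -1.5]
width: 0.0208
```

```bash
python3 -c "
from h import *
go([.4993,-.0266,.12],98.4)
im,d=r.get_image('wrist')
cv2.imwrite('pics/w8c.png',cv2.resize(im[170:240,210:310],None,fx=8,fy=8,interpolation=cv2.INTER_CUBIC))
"
```

```text
tcp [ 0.4991 -0.0278  0.1162] yhead 98.43 tilt 0.03 F [ 0.5 -0.1 -1.5] w 0.0208 t 8.93
yaw rad 0.0
after-turn shift mm [-0.4  1.1 -3.8]
```

View pics/w8c.png

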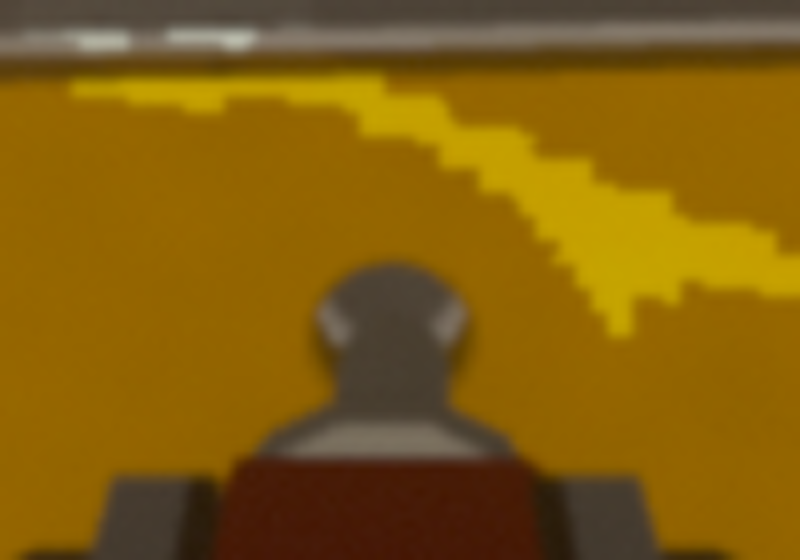

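>>> servo_tool(
  increments=[
    [[0, 0, 0, 4, 0], [0, 0, 0, 4, 0], [0, 0, 0, 4, 0], [0, 0, 0, 0, 0]],
  ],
)

```text
time: 9.32
tcp_pos: [0.4988, -0.0276, 0.1034]
tcp_rot: [-0.074, 0.997, 0.0, -0.001]
contact_force: [-0.2, 0.2, -0.8]
width: 0.0207
```

>>> servo_tool(
  increments=[
    [[0, 0, 0, 4, 0], [0, 0, 0, 4, 0], [0, 0, 0, 0, 0], [0, 0, 0, 0, 0]],
  ],
)

```text
time: 9.65
tcp_pos: [0.4991, -0.0277, 0.0961]
tcp_rot: [-0.074, 0.997, 0.0, -0.0]
contact_force: [-0.1, 0.1, -0.8]
width: 0.0205
```

No contact force: the tip (about z 36 mm) has passed the plate and should be in the block's mouth. Continuing.

>>> servo_tool(
  increments=[
    [[0, 0, 0, 5, 0], [0, 0, 0, 5, 0], [0, 0, 0, 5, 0], [0, 0, 0, 0, 0]],
  ],
)

```text
time: 9.98
tcp_pos: [0.4987, -0.0276, 0.0802]
tcp_rot: [-0.074, 0.997, 0.0, -0.001]
contact_force: [-1.1, 0.1, -0.6]
width: 0.0209
```

>>> servo_tool(
  increments=[
    [[0, 0, 0, 4, 0], [0, 0, 0, 3, 0], [0, 0, 0, 0, 0], [0, 0, 0, 0, 0]],
  ],
)

```text
time: 10.32
tcp_pos: [0.4992, -0.0278, 0.0742]
tcp_rot: [-0.074, 0.997, 0.0, -0.0]
contact_force: [-0.3, 0.0, -0.9]
width: 0.0205
```

Free so far; now pressing in small steps while watching the force.

>>> servo_tool(
  increments=[
    [[0, 0, 0, 2, 0], [0, 0, 0, 2, 0], [0, 0, 0, 0, 0], [0, 0, 0, 0, 0]],
  ],
  newtons=110,
)

```text
time: 10.65
tcp_pos: [0.4992, -0.0278, 0.0703]
tcp_rot: [-0.074, 0.997, -0.0, -0.0]
contact_force: [-0.7, 0.1, 0.6]
width: 0.0205
```

>>> servo_tool(
  increments=[
    [[0, 0, 0, 2, 0], [0, 0, 0, 2, 0], [0, 0, 0, 0, 0], [0, 0, 0, 0, 0]],
  ],
)

```text
time: 10.98
tcp_pos: [0.4991, -0.0278, 0.0662]
tcp_rot: [-0.074, 0.997, 0.0, -0.0]
contact_force: [-2.4, -0.5, 2.1]
width: 0.0203
```

>>> servo_tool(
  increments=[
    [[0, 0, 0, 1, 0], [0, 0, 0, 1, 0], [0, 0, 0, 0, 0], [0, 0, 0, 0, 0]],
  ],
)

```text
time: 11.32
tcp_pos: [0.4992, -0.0277, 0.0655]
tcp_rot: [-0.074, 0.997, -0.0, 0.0]
contact_force: [-6.4, -0.1, 15.9]
width: 0.0202
```

```bash
python3 - <<'E'
from h import *
go([.4993,-.0266,.0655],98.4)
c=r.calibration('wrist'); im,d=r.get_image('wrist'); cv2.imwrite('pics/w9.png',im)
ims,ds=r.get_image('scene'); cv2.imwrite('pics/s9.png',cv2.resize(ims[140:260,180:320],None,fx=5,fy=5,interpolation=cv2.INTER_CUBIC))
hb=cv2.cvtColor(ims,cv2.COLOR_BGR2HSV)
m=(hb[...,0]>18)&(hb[...,0]<32)&(hb[...,1]>200)
m[:180]=0;m[235:]=0;m[:,:225]=0;m[:,:225]=0;m[:,290:]=0
m=cv2.erode(m.astype(np.uint8),np.ones((3,3)))
P=np.array([pt("scene",u,v,ds[v,u]) for v,u in np.argwhere(m) if ds[v,u]>0]);P=P[(P[:,2]<.075)&(P[:,2]>.03)]
k,*_=np.linalg.lstsq(np.c_[P[:,:2],np.ones(len(P))],P[:,2],rcond=None);print(len(P),'slope',k,'z hole',k@[.4992,-.0266,1],'z hinge',k@[.622,-.0086,1])
E
```

```text
tcp [ 0.4992 -0.0277  0.0655] yhead 98.45 tilt 0.05 F [-6.4 -0.1 15.9] w 0.0202 t 11.32
yaw rad 0.001
after-turn shift mm [-0.3  1.1 -0. ]
310 slope [0.0023006  0.00389858 0.05067341] z hole 0.05171816579503696 z hinge 0.05207085346836192
```

View pics/s9.png

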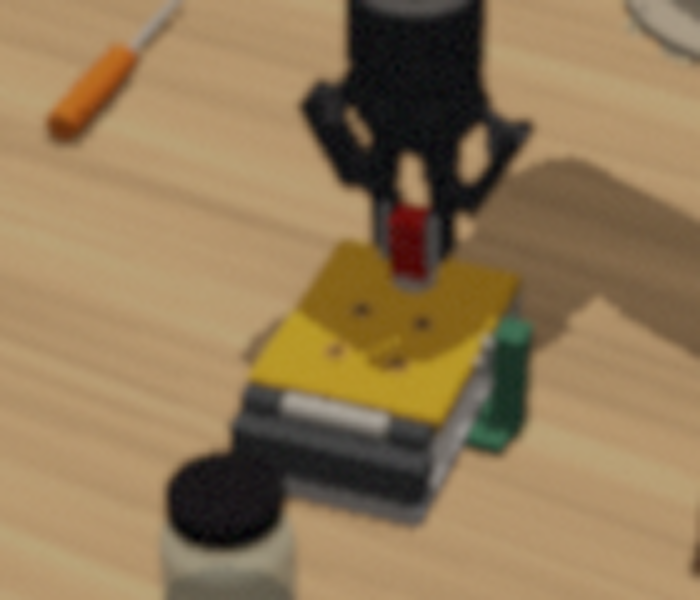

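View pics/w9.png

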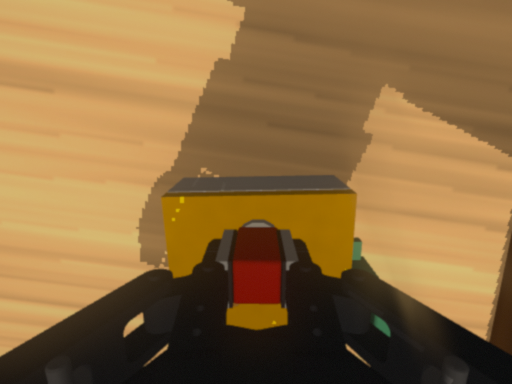

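>>> servo_tool(
  increments=[
    [[0, 0, 0, 0.5, 0], [0, 0, 0, 0, 0], [0, 0, 0, 0, 0], [0, 0, 0, 0, 0], [0, 0, 0, 0, 0]],
  ],
)

```text
time: 11.83
tcp_pos: [0.4992, -0.0277, 0.0654]
tcp_rot: [-0.074, 0.997, -0.0, 0.001]
contact_force: [-9.0, 1.1, 21.9]
width: 0.0202
```

>>> servo_tool(
  increments=[
    [[0, 0, 0, 0, 0], [0, 0, 0, 0, 0], [0, 0, 0, 0, 0], [0, 0, 0, 0, 0], [0, 0, 0, 0, 0]],
  ],
)

```text
time: 12.25
tcp_pos: [0.4992, -0.0278, 0.0654]
tcp_rot: [-0.074, 0.997, -0.0, 0.001]
contact_force: [-8.2, 0.1, 21.3]
width: 0.0207
```

Steady: about 21 N down, no slip. Handing in.

```bash
python3 -c "
from h import *
r.close_job(); go([.4993,-.0266,.0655],98.4)"
```

```text
the job is handed in; nothing more can be done
the job is handed in; nothing more can be done
```

I pressed the plate shut past its catch. I then took the large red-knobbed pin from the rack, pushed it through the plate into the hole beneath, and handed the job in with the arm still gripping and pressing it. The interface gives no verdict, so success is judged from my own checks below.

**Last checks before handing in (about 12.3 s on the clock):**
- **Plate:** its slope measured 0.002 rad, with the outer face at about 51.7 mm at the pin hole against 52 mm expected. When first caught it had measured 0.05 rad.
- **Pin:** the collar lies on the plate in the pictures, and the tip works out at about 34 mm below the hole's mouth. That depth is derived from the tool's height, since the tip can't be seen.
- **Push and grip:** 21 N downwards, steady over 0.4 s with no slip, gripping at 110 N with the tool tilted about 0.05° (checked just before the last 0.5 mm push).

**Things that disagreed or went otherwise:**
- The wrist camera placed things about 1.5 mm off sideways. I therefore lined the pin up by its position relative to the hole in the same picture, and it went in with no side force.
- There is a side force of about 8 N in the final hold, well under the limits.
- Two small red decoy pins standing on the bench fell over within the first 5 s, though I never moved near them. They are not among the things that had to stay put.
- I did not re-measure the other bench objects at the end. None showed movement in the pictures.

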